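# Set the coffee grinder by its clicks and start it

## Task

Set the coffee grinder on the desk for a pour-over: turn its unmarked round dial clockwise until it is fully closed against its stop, then open it exactly five clicks from there and let go of it. Then press the start button on the grinder fully down and release it. Leave the cups and the kettle where they are.

Things in the scene. Friction and masses are not known exactly. Their poses are not given: they have to be found in the camera images.
- grinder: electric coffee grinder, a fixed steel box 160 (its x) by 270 (its y) by 120 mm high, black deck on top. Origin: centre of its underside, z up. On the deck, in its frame: dial at (0, 65) mm, start button at (-45, -15), a clear hopper of radius 40 at (20, -85) that reaches 60 above the deck. A spout juts 60 mm from its -x face, a cup below it.
- dial_grip (a point): on the dial's axis, 44 mm above the deck, where to grip its cap: a plain upright knurled aluminium cylinder, diameter 44 mm, from 16 to 60 mm above the deck, no mark. Point and axes are fixed to the grinder and do not turn. Clockwise from above closes the dial, to a hard stop, where fingers may slip; counter-clockwise opens it, by 204 degrees in all. It starts 6 to 8 clicks open.
- dial_foot (a point): on the dial's axis at deck level, fixed to the grinder; round it a collar, diameter 60, 14 mm high. The dial rests at the closed stop and at 8 clicks after it: unequal steps of 15 to 35 degrees that widen as it opens. It resists leaving a rest by 0.1 to 0.5 N m, less and less, helps after mid-step, and at the next rest the torque flips at once: the click. Let go, it springs to the nearest rest.
- burr_ring (a point): centre of the adjustable burr, hidden inside the grinder below the dial. It does not turn; the dial raises it by 0.3 mm per radian, so by only about 0.1 mm a click: too little to be read from a measured position. Its height above burr_seat tells the setting: 0 when closed, 0.60 mm at five clicks.
- burr_seat (a point): fixed point in the grinder where burr_ring stands when the dial is closed; z up.
- start (a joint): travel of the start button in m: 0 released, 0.006 fully down; it needs about 5 N and springs back.
- start_top (a point): centre of the top of the round start button, 26 mm in diameter, about 22 mm above the deck when released; it is pressed straight down.
- cup_catch: white ceramic cup, 76 mm in diameter, 75 mm high, on the desk below the spout; origin under its base. Leave alone.
- cup_spare: the same kind of cup, standing to the left on the desk; origin under its base. Leave alone.
- kettle: steel kettle with a black handle, 186 mm high, 132 mm in diameter at its foot, standing to the right; origin under its base. Leave alone.

How it is judged:
On the way, in this order (a step that is already met when the one before it is completed fails the run):
1. the dial is turned fully closed against its stop (z of burr_ring in the frame of burr_seat below 3e-05 m), for 0.1 s.
2. the dial rests at the fifth click from closed, let go by the fingers (z of burr_ring in the frame of burr_seat between 0.00055 and 0.00065 m and contact force between the fingers and grinder below 0.2 N), for 0.3 s.
3. the start button is pressed fully down with the dial still at the fifth click (value of joint start above 0.0048 m and z of burr_ring in the frame of burr_seat between 0.00055 and 0.00065 m), for 0.05 s.
At the end, for the whole second after the job is handed in: The dial rests at the fifth click from closed (burr 0.55 to 0.65 mm above its seat, that is within about 9 degrees of the click) and the start button, having been pressed, is up again (within 1 mm) (z of burr_ring in the frame of burr_seat between 0.00055 and 0.00065 m and value of joint start below 0.001 m); the robot touches nothing.
It fails at once if a cup or the kettle is shifted by more than 25 mm (distance of any of cup_catch, cup_spare, kettle from where it was at the start of the episode above 0.025 m).
It also fails if it takes over 70 s, if anything falls off the work surface, if the arm or the gripper's body presses on something with over 40 N, if the wrist force passes 120 N, or if a joint passes its speed limit or range.

## Robot

A 7-joint arm with a two-finger parallel gripper is mounted at the origin on the work surface. World frame = base frame: x ahead of the robot, y to its left, z up, the work surface at z = 0. Lengths are in m, angles in rad, forces in N, time in s.
With the tool pointing down it reaches from about 0.4 to 0.75 m from the base axis. Payload 19.5 kg.
Tool frame: the origin (TCP) lies between the finger pads; the fingertips stand 25 mm ahead of it and the grasp point (between the pads) lies 6 mm ahead of it (tip_reach is the distance from the TCP to the fingertips, in m); z points along the fingers, y is the line along which they close (so a half turn about z gives the same grasp; the last joint's range is limited). The gripper opens to 85 mm and grips with 20 to 120 N. Pads are 22 mm wide; open, the fingers measure 114 mm over their backs; the gripper's body (76 mm by 85 mm) begins 54 mm behind the grasp point. The pads swing forward as they close: fully open they stand 13 mm farther back than shut.
Start: joints at [-1.209, 0.707, -0.028, 1.485, 0.022, 0.951, -0.075], TCP at [0.226, 0.529, 0.256] pointing down, gripper open.
Joint ranges: [-2.71, 2.71], [-0.32, 2.16], [-1.57, 1.52], [0, 2.45], [-1.46, 4.6], [0, 2.02], [-2.83, 2.83]. Speed limits (rad/s): [1.89, 1.89, 2.57, 2.57, 3.01, 3.01, 3.01].

## Interface

Orientations are given as a unit quaternion [x, y, z, w].
In Python, from plant import sense, get_image, close_job, tip_reach gives the robot as it stands.
- The arm moves only by the shell command python3 -m inch 'ROWS' [FORCE]. ROWS is JSON, one flat list of numbers, 7 for each row, row after row: the shift along the world's x, y, z in units of 25 mm (1.0 is 25 mm), then the turn, a rotation vector about the world's x, y, z in units of 8 degrees (1.0 is 8 degrees), then the opening, from -1 (shut) to 1 (fully open). In form: [x, y, z, wx, wy, wz, grip, x, y, z, wx, wy, wz, grip, ...]. A call has 1 to 10 rows; each row shifts and turns the commanded pose from where the row before left it; what a row does not reach is not made up. A row lasts 1/8 s, in which the tool goes at most 62.5 mm and 10.7 degrees, less where a joint would pass 70% of its speed; a pose out of reach is approached as far as the arm can. A call is refused whole if a number of a shift passes 1 or a number of a turn 1, either way. A call with a gripper value outside its range is refused whole. The fingers move at their own pace and stop on an object; FORCE is the grip in N (left out, the last holds). Time passes only in rows, so rows that do not move let the fingers close. It gives the time, the measured TCP pose, the force, the opening and the grip force at its end, in the units of the state.
- sense(): the state, without advancing time (a new reading comes with each control period).
- get_image(name): name is "scene" or "top" or "wrist"; returns a dict with "color" (420x560x3 uint8, red, green, blue), "intrinsics" (3x3 intrinsics, pixels), "k1" (the pictures are not rectified: a ray, as slopes to the right and down, at radius r is drawn at 1 + k1 r^2 times it, then the intrinsics apply), "rvec" (rotation vector, rad) and "tvec" (3), from world to camera coordinates, as OpenCV has them; the wrist camera has in their place "hand_eye" (4x4, takes a point from camera to tool coordinates, whose origin is the TCP and whose axes are the flange's). Camera axes: x right, y down, z forward; pixel columns grow to the right and rows downward; lengths in m; the calibration is good to about 2 mm. A picture is of the moment at which its call begins: read the wrist's pose just before it. There is no depth.
- close_job(): hands the job in; it is judged then, once.
The state is a dict: "time_s": time; "joints": joint angles; "joint_vel": joint speeds; "effort": joint torques, N m; "ee_pos": TCP position; "tcp_rot": TCP orientation; "contact_force": force on the tool from outside, world axes, zero at the start; "moment": the same for the moment, N m; "finger_gap": opening from 0.0 (shut) to 1.0 (fully open); "grip_force": force on a finger pad.
Only numpy, scipy, OpenCV 4.12 (cv2) and the standard library are available. Lean on these libraries where they do the work, as an engineer would, in place of code of your own. Each camera call takes 0.05 s, during which the arm holds its last target. There are 200 camera calls.

## Working session

There is one attempt and no reset: what is moved stays moved. The work goes in short steps, Python scripts to look and compute and a shell command to move; the robot and the scene stay as the last step left them, time stands still between calls to the robot, and variables do not carry over. Pictures are saved under pics/ and viewed, at most 10 in all, crops included, and the job is handed in when it is done.

```bash
mkdir -p pics; ls; python3 - <<'E'
from plant import sense,get_image,tip_reach
import cv2,numpy as np
s=sense();print(s,tip_reach)
ims=[]
for n in("scene","top"):
    d=get_image(n);cv2.imwrite(f"pics/{n}0.png",d["color"][...,::-1]);print(n,d["intrinsics"],d["k1"],d["rvec"],d["tvec"])
E
```

```text
pics
{'time_s': 0.0, 'joints': array([-1.20869456,  0.70708286, -0.02761351,  1.48501824,  0.02198685,
        0.95091172, -0.07551758]), 'joint_vel': array([-8.73592371e-04,  3.04412387e-04,  1.65381527e-04,  9.85533400e-05,
        2.66791849e-04, -1.72568665e-03, -2.18097604e-03]), 'effort': array([-4.53462708e-04, -8.83172822e+01,  1.23420998e+00, -2.36152697e+01,
        1.68698793e-02,  6.57622426e-03, -7.14242651e-05]), 'ee_pos': array([0.22582899, 0.52852577, 0.25583451]), 'tcp_rot': array([ 2.00545360e-01,  9.79684258e-01, -5.50416966e-04, -9.79720016e-05]), 'contact_force': array([-0.58346021, -0.44425219, -0.51988275]), 'moment': array([-0.07185242,  0.02096491, -0.00902665]), 'grip_force': 0.0, 'finger_gap': 1.002923620561843} 0.025
scene [[504.74026256   0.         274.31028402]
 [  0.         504.74026256 212.68088789]
 [  0.           0.           1.        ]] -0.11166713064828221 [ 2.20787571  1.39225374 -0.40590572] [-0.17953968 -0.29538792  1.58781441]
top [[488.36437027   0.         273.63668892]
 [  0.         488.36437027 213.30899323]
 [  0.           0.           1.        ]] 0.04496482926823886 [ 2.15472887 -2.11867405  0.18475347] [-0.05287134  0.49899745  1.38206211]
```

View pics/scene0.png

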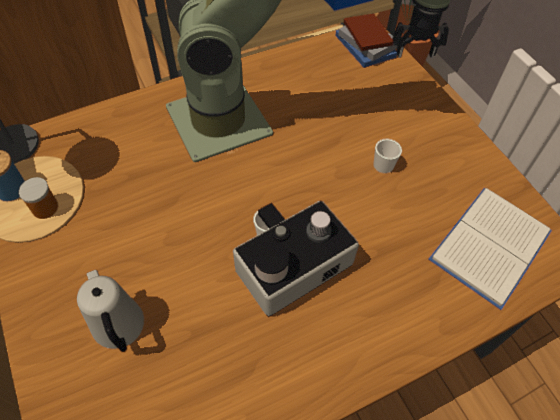

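View pics/top0.png

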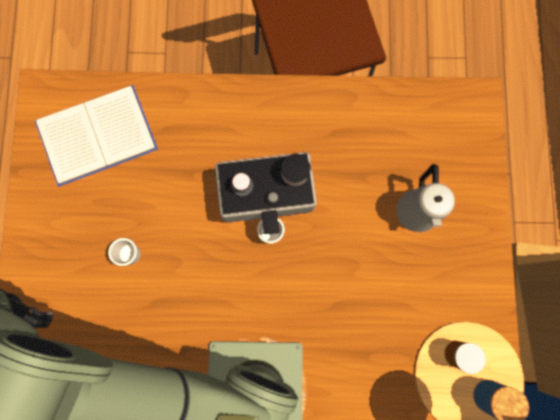

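The scene view shows the dial cap near (320,219) and the button near (281,231). In the top view the cap is at (241,181) and the button at (272,198), with the catch cup at (270,231) and the kettle at (436,201). I'll triangulate next.

```bash
cat > h.py <<'E'
import cv2,numpy as np
from plant import get_image,sense
from scipy.spatial.transform import Rotation as R
def dist(d): return np.array([d["k1"],0,0,0,0.])
def ray(d,uv):
    n=cv2.undistortPoints(np.array([[uv]],float),d["intrinsics"],dist(d))[0,0]
    Rm=cv2.Rodrigues(np.array(d["rvec"]))[0];v=Rm.T@np.array([*n,1]);return -Rm.T@np.array(d["tvec"]).ravel(),v/np.linalg.norm(v)
def plane(d,uv,z):
    c,v=ray(d,uv);return c+v*(z-c[2])/v[2]
def tri(rays):
    A=sum(np.eye(3)-np.outer(v,v) for c,v in rays);b=sum((np.eye(3)-np.outer(v,v))@c for c,v in rays)
    return np.linalg.solve(A,b)
E
python3 - <<'E'
from h import *
S=get_image("scene");T=get_image("top")
def blobs(d,x0,y0,x1,y1,lo,hi=255):
    g=cv2.cvtColor(d["color"],cv2.COLOR_RGB2GRAY)[y0:y1,x0:x1]
    n,l,st,c=cv2.connectedComponentsWithStats(((g>=lo)&(g<=hi)).astype(np.uint8))
    return [(np.round(c[i]+[x0,y0],1),st[i,:5]+[x0,y0,0,0,0]) for i in range(1,n) if st[i,4]>15]
print("S dial",blobs(S,300,200,340,245,190));print("T dial",blobs(T,226,168,256,196,150))
print("S btn",blobs(S,270,220,296,246,75));print("T btn",blobs(T,262,188,283,208,75))
a=cv2.resize(S["color"][190:320,225:365],None,fx=4,fy=4,interpolation=2)[:,:,::-1]
b=cv2.resize(T["color"][140:250,205:330],None,fx=4,fy=4,interpolation=2)[:,:,::-1]
# each separately stacked scaled to fit 800x600
o=np.zeros((520,800,3),np.uint8);a=cv2.resize(a,(400,371));b=cv2.resize(b,(400,352));o[:371,:400]=a;o[:352,400:]=b
cv2.imwrite("pics/c1.png",o)
E
```

```text
S dial []
T dial [(array([240.9, 181.1]), array([233, 173,  17,  17, 228]))]
S btn [(array([280.3, 230.2]), array([276, 226,  10,  10,  83]))]
T btn [(array([272.9, 196.9]), array([268, 192,  11,  11,  91]))]
```

View pics/c1.png

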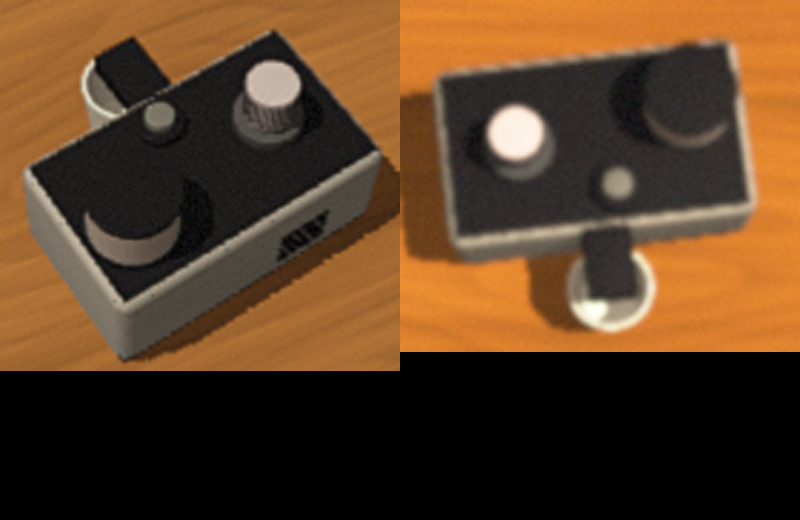

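The crop shows the cap top at scene (320.5,219) and top (241,181.2), and the button at (280.5,230.4) and (272.9,196.9). All four deck corners are visible in both views.

```bash
python3 - <<'E'
from h import *
S=get_image("scene");T=get_image("top")
g=cv2.cvtColor(S["color"],cv2.COLOR_RGB2GRAY)[200:245,300:340]
n,l,st,c=cv2.connectedComponentsWithStats((g>=165).astype(np.uint8));i=1+np.argmax(st[1:,4]);print(c[i]+[300,200],st[i])
def P(a,b,n):
    r=[ray(S,a),ray(T,b)];p=tri(r);e=[np.linalg.norm(np.cross(p-c,v)) for c,v in r];print(n,p.round(4),np.round(e,4));return p
P((320.6,219.05),(240.9,181.1),"dialtop");P((280.5,230.4),(272.9,196.9),"btn")
sc=lambda x,y:(225+x/2.857,190+y/2.857);tc=lambda x,y:(205+(x-400)/3.2,140+y/3.2)
A=[(275,32),(378,155),(125,302),(27,170)];B=[(455,240),(440,75),(733,43),(755,205)]
C=np.array([P(sc(*a),tc(*b),"corner") for a,b in zip(A,B)])
m=C.mean(0);ey=(C[0]+C[1]-C[2]-C[3])/2;ex=(C[1]+C[2]-C[0]-C[3])/2
print(m,np.linalg.norm(ex),np.linalg.norm(ey),np.degrees([np.arctan2(ex[1],ex[0]),np.arctan2(-ey[0],ey[1])]))
y=(np.arctan2(ex[1],ex[0])*.16**0+np.arctan2(-ey[0],ey[1])*2)/3
r=R.from_euler('z',y)
for q in((0,.065,0),(-.045,-.015,0),(.02,-.085,0)):print(q,m+r.apply(q))
E
```

```text
[320.1971831  218.96244131] [ 12  12  18  15 213]
dialtop [0.5627 0.0451 0.1767] [0.0004 0.0004]
btn [ 0.5292 -0.0412  0.1372] [0.0001 0.0001]
corner [0.4811 0.0984 0.1108] [0.0002 0.0002]
corner [0.6286 0.117  0.1089] [0.0006 0.0006]
corner [ 0.6609 -0.1381  0.1179] [0.0032 0.0032]
corner [ 0.5166 -0.1589  0.1135] [0.0024 0.0024]
[ 0.57179933 -0.02041751  0.11275768] 0.1472273527049896 0.2584836335080725 [7.7119121  7.53635319]
(0, 0.065, 0) [0.56320843 0.04401227 0.11275768]
(-0.045, -0.015, 0) [ 0.52917662 -0.04123347  0.11275768]
(0.02, -0.085, 0) [ 0.60285814 -0.10202848  0.11275768]
```

```bash
python3 -m inch '[0.67,-0.97,0.2,0,0,0.3,1, 0.67,-0.97,0.2,0,0,0.3,1, 0.67,-0.97,0.2,0,0,0.3,1, 0.67,-0.97,0.2,0,0,0.3,1, 0.67,-0.97,0.2,0,0,0.3,1, 0.67,-0.97,0.2,0,0,0.3,1, 0.67,-0.97,0.2,0,0,0.3,1, 0.67,-0.97,0.2,0,0,0.3,1, 0.67,-0.97,0.2,0,0,0.3,1, 0.67,-0.97,0.2,0,0,0.3,1]' && python3 -m inch '[0.67,-0.97,0,0,0,0.3,1, 0.67,-0.97,0,0,0,0.3,1, 0.67,-0.97,0,0,0,0.3,1, 0.67,-0.97,0,0,0,0.3,1, 0.67,-0.97,0,0,0,0.3,1, 0.67,-0.97,0,0,0,0.3,1, 0.67,-0.97,0,0,0,0.3,1, 0.67,-0.97,0,0,0,0.3,1, 0.67,-0.97,0,0,0,0.3,1, 0.67,-0.97,0,0,0,0.3,1]' && python3 -m inch '[0,0,0,0,0,0,1,0,0,0,0,0,0,1]'
python3 - <<'E'
from h import *
s=sense();print(s["joints"].round(3),s["ee_pos"],s["contact_force"],s["moment"])
d=get_image("wrist");print(d["hand_eye"]);cv2.imwrite("pics/w1.png",d["color"][...,::-1])
E
```

```text
time_s: 1.55
ee_pos: [0.3939, 0.2854, 0.3065]
tcp_rot: [-0.008, 1.0, -0.0, 0.0]
contact_force: [0.2, 0.8, -0.1]
finger_gap: 0.999
grip_force: 0.0
time_s: 2.8
ee_pos: [0.5614, 0.0428, 0.3063]
tcp_rot: [-0.216, 0.976, -0.0, 0.0]
contact_force: [-0.1, -0.5, -0.4]
finger_gap: 0.997
grip_force: 0.0
time_s: 3.05
ee_pos: [0.5606, 0.0443, 0.3062]
tcp_rot: [-0.215, 0.977, 0.0, -0.0]
contact_force: [-0.6, 1.0, 0.1]
finger_gap: 1.0
grip_force: 0.0
[ 0.032  0.646 -0.33   1.443  0.221  1.089  1.667] [0.56059185 0.04431328 0.30623081] [-0.61006192  1.03567281  0.11447578] [ 0.02476454  0.02947071 -0.02543877]
[[-6.62378722e-04 -9.47174154e-01 -3.20719009e-01  8.32983991e-02]
 [ 9.99999211e-01 -9.69692804e-04  7.98486385e-04 -2.33536832e-04]
 [-1.06730458e-03 -3.20718227e-01  9.47174049e-01 -1.19359741e-01]
 [ 0.00000000e+00  0.00000000e+00  0.00000000e+00  1.00000000e+00]]
```

View pics/w1.png

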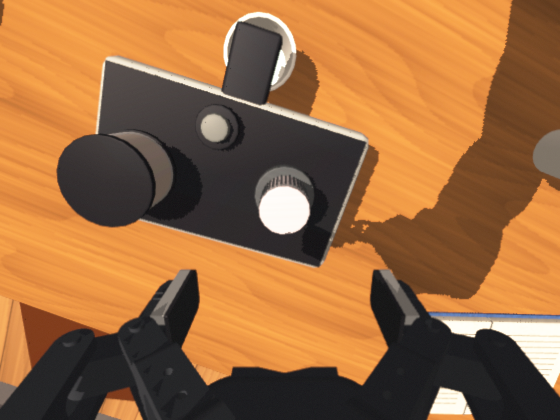

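The wrist view shows the white cap top near (284,209), with the button at (216,127). I'll refine the position using all three views.

```bash
python3 - <<'E'
from h import *
s=sense();d=get_image("wrist")
g=cv2.cvtColor(d["color"],cv2.COLOR_RGB2GRAY)
def blob(lo,x0,y0,x1,y1):
    n,l,st,c=cv2.connectedComponentsWithStats((g[y0:y1,x0:x1]>=lo).astype(np.uint8));i=1+np.argmax(st[1:,4]);print(c[i]+[x0,y0],st[i]);return st[i,:2]+[x0,y0]+(st[i,2:4]-1)/2
def wray(uv):
    n=cv2.undistortPoints(np.array([[uv]],float),d["intrinsics"],dist(d))[0,0];H=np.array(d["hand_eye"]);r=R.from_quat(s["tcp_rot"])
    v=r.apply(H[:3,:3]@[*n,1]);return s["ee_pos"]+r.apply(H[:3,3]),v/np.linalg.norm(v)
S=get_image("scene");T=get_image("top")
for nm,w,a,b in(("dial",blob(200,250,170,320,245),(320.4,219),(240.9,181.1)),("btn",blob(110,195,105,240,150),(280.5,230.4),(272.9,196.9))):
    print(nm,w);r=[wray(w),ray(S,a),ray(T,b)];p=tri(r);print(p.round(4),[np.linalg.norm(np.cross(p-c,v)).round(4) for c,v in r],tri([r[0],r[2]]),tri(r[:2]))
    for z in(.142,.18):
        c,v=r[0];print(z,(c+v*(z-c[2])/v[2]).round(4))
E
```

```text
[283.55857295 209.39190628] [   9   16   50   48 1878]
[213.51092437 127.17310924] [  5   8  28  29 595]
dial [283.5 209.5]
[0.5621 0.0447 0.176 ] [np.float64(0.0009), np.float64(0.0006), np.float64(0.0006)] [0.56557474 0.04580356 0.16297475] [0.56176511 0.04488378 0.17547708]
0.142 [0.5718 0.0489 0.142 ]
0.18 [0.5602 0.0436 0.18  ]
btn [213.5 127. ]
[ 0.5286 -0.0417  0.1372] [np.float64(0.0016), np.float64(0.0009), np.float64(0.0007)] [ 0.52651888 -0.04109133  0.14747545] [ 0.52819561 -0.04188719  0.13649512]
0.142 [ 0.5267 -0.0419  0.142 ]
0.18 [ 0.5212 -0.035   0.18  ]
```

```bash
python3 -m inch '[0.06,0.01,-0.8,0,0,0,1, 0,0,-0.8,0,0,0,1, 0,0,-0.8,0,0,0,1, 0,0,-0.8,0,0,0,1, 0,0,-0.8,0,0,0,1, 0,0,-0.8,0,0,0,1, 0,0,-0.65,0,0,0,1, 0,0,0,0,0,0,1]' 60 && python3 -c "
from plant import sense
s=sense();print(s['contact_force'],s['moment'])" && python3 -m inch '[0,0,0,0,0,0,-1,0,0,0,0,0,0,-1,0,0,0,0,0,0,-1,0,0,0,0,0,0,-1,0,0,0,0,0,0,-1,0,0,0,0,0,0,-1]' 60; python3 -c "
from plant import sense
s=sense();print(s['contact_force'],s['moment'],s['joints'])"
```

```text
time_s: 4.25
ee_pos: [0.562, 0.0443, 0.1694]
tcp_rot: [-0.215, 0.977, 0.0, -0.001]
contact_force: [-0.4, 0.0, 0.0]
finger_gap: 1.002
grip_force: 0.0
[-0.40704351  0.04788354  0.0471665 ] [-0.05278332  0.0205771  -0.00798581]
time_s: 5.0
ee_pos: [0.5624, 0.0448, 0.171]
tcp_rot: [-0.215, 0.977, 0.0, 0.0]
contact_force: [-4.9, 4.1, 12.8]
finger_gap: 0.505
grip_force: 59.2
[-4.94631989  4.110808   12.76855578] [ 0.64381112  1.09756715 -0.08288322] [ 0.00809135  0.81024011 -0.28043718  1.62630683  0.29864248  0.74659579
  1.59524364]
```

```bash
cat > m.py <<'E'
from plant import sense
import numpy as np
from scipy.spatial.transform import Rotation as R
s=sense();x=R.from_quat(s["tcp_rot"]).as_matrix()[:,0]
print("YAW %.1f Mz %.3f M %s F %s gap %.3f j7 %.2f t %.2f"%(np.degrees(np.arctan2(x[1],x[0])),s["moment"][2],s["moment"].round(2)[:2],s["contact_force"].round(1),s["finger_gap"],s["joints"][6],s["time_s"]))
E
python3 m.py
python3 -m inch '[0,0,0.06,0,0,-1,-1,0,0,0,0,0,-1,-1,0,0,0,0,0,-1,-1,0,0,0,0,0,-1,-1,0,0,0,0,0,-1,-1,0,0,0,0,0,-1,-1,0,0,0,0,0,-1,-1,0,0,0,0,0,-1,-1,0,0,0,0,0,-1,-1,0,0,0,0,0,0,-1]' >/dev/null; python3 m.py
for i in 1 2 3 4; do :; done
python3 -m inch '[0,0,0,0,0,-1,-1,0,0,0,0,0,-1,-1,0,0,0,0,0,-1,-1,0,0,0,0,0,0,-1]'>/dev/null; python3 m.py
python3 -m inch '[0,0,0,0,0,-1,-1,0,0,0,0,0,0,-1]'>/dev/null; python3 m.py
python3 -m inch '[0,0,0,0,0,-1,-1,0,0,0,0,0,0,-1]'>/dev/null; python3 m.py
python3 -m inch '[0,0,0,0,0,-1,-1,0,0,0,0,0,0,-1]'>/dev/null; python3 m.py
python3 -m inch '[0,0,0,0,0,-1,-1,0,0,0,0,0,0,-1]'>/dev/null; python3 m.py
python3 -m inch '[0,0,0,0,0,-1,-1,0,0,0,0,0,0,-1]'>/dev/null; python3 m.py
```

```text
YAW -155.1 Mz -0.083 M [0.64 1.1 ] F [-4.9  4.1 12.8] gap 0.505 j7 1.60 t 5.00
YAW 132.9 Mz -0.029 M [-1.16  0.36] F [-0.7 -3.7 -9.8] gap 0.496 j7 0.70 t 6.25
YAW 108.9 Mz 0.031 M [-1.31  0.91] F [-3.1 -5.7 -8. ] gap 0.499 j7 0.40 t 6.75
YAW 100.9 Mz -0.214 M [-1.33  1.19] F [-4.9 -6.7 -6.3] gap 0.501 j7 0.31 t 7.00
YAW 92.9 Mz 0.029 M [-1.4   1.37] F [-6.3 -6.4 -6.2] gap 0.494 j7 0.21 t 7.25
YAW 84.9 Mz -0.095 M [-1.33  1.66] F [-7.  -5.9 -4.3] gap 0.504 j7 0.11 t 7.50
YAW 76.9 Mz 0.091 M [-1.3   1.85] F [-8.7 -6.6 -3.7] gap 0.500 j7 0.01 t 7.75
YAW 68.9 Mz -0.003 M [-1.24  2.06] F [-10.3  -6.6  -2.4] gap 0.504 j7 -0.09 t 8.00
```

```bash

python3 -m inch '[0,0,0,0,0,-0.5,-1,0,0,0,0,0,0,-1]'>/dev/null; python3 m.py
python3 -m inch '[0,0,0,0,0,-0.5,-1,0,0,0,0,0,0,-1]'>/dev/null; python3 m.py
python3 -m inch '[0,0,0,0,0,-0.5,-1,0,0,0,0,0,0,-1]'>/dev/null; python3 m.py
python3 -m inch '[0,0,0,0,0,-0.5,-1,0,0,0,0,0,0,-1]'>/dev/null; python3 m.py
python3 -m inch '[0,0,0,0,0,-0.5,-1,0,0,0,0,0,0,-1]'>/dev/null; python3 m.py
python3 -m inch '[0,0,0,0,0,-0.5,-1,0,0,0,0,0,0,-1]'>/dev/null; python3 m.py
python3 -m inch '[0,0,0,0,0,-0.5,-1,0,0,0,0,0,0,-1]'>/dev/null; python3 m.py
python3 -m inch '[0,0,0,0,0,-0.5,-1,0,0,0,0,0,0,-1]'>/dev/null; python3 m.py
```

```text
YAW 65.0 Mz -0.070 M [-1.12  2.14] F [-10.2  -5.4  -4.2] gap 0.499 j7 -0.14 t 8.25
YAW 61.0 Mz -0.089 M [-1.16  2.25] F [-10.5  -6.3  -2.5] gap 0.498 j7 -0.19 t 8.50
YAW 57.1 Mz -0.120 M [0.6  1.13] F [-4.8  3.2 -6.1] gap 0.496 j7 -0.24 t 8.75
YAW 53.0 Mz 0.044 M [-0.8   2.32] F [-11.6  -3.6  -1.5] gap 0.498 j7 -0.30 t 9.00
YAW 49.1 Mz -0.124 M [0.58 1.01] F [-4.5  3.2 -4.7] gap 0.495 j7 -0.35 t 9.25
YAW 45.1 Mz 0.580 M [-0.62  2.37] F [-12.1  -2.2   0.7] gap 0.495 j7 -0.40 t 9.50
YAW 41.1 Mz 0.414 M [0.8  0.98] F [-4.8  3.2 -3.1] gap 0.497 j7 -0.45 t 9.75
YAW 37.2 Mz 1.231 M [-0.41  2.52] F [-13.   -1.7   1.3] gap 0.501 j7 -0.50 t 10.00
```

```bash

python3 -m inch '[0,0,0,0,0,-0.5,-1,0,0,0,0,0,0,-1]'>/dev/null; python3 m.py
python3 -m inch '[0,0,0,0,0,-0.5,-1,0,0,0,0,0,0,-1]'>/dev/null; python3 m.py
python3 -m inch '[0,0,0,0,0,0,-1,0,0,0,0,0,0,-1]'>/dev/null; python3 m.py
```

```text
YAW 33.2 Mz 1.111 M [0.94 0.83] F [-4.   4.4 -2.5] gap 0.496 j7 -0.55 t 10.25
YAW 29.1 Mz -0.169 M [0.63 1.4 ] F [-6.5  4.   0.6] gap 0.497 j7 -0.61 t 10.50
YAW 29.1 Mz -0.211 M [0.6  1.38] F [-7.8  3.7 -1.1] gap 0.494 j7 -0.61 t 10.75
```

```bash

python3 -m inch '[0,0,0,0,0,-0.25,-1,0,0,0,0,0,0,-1]'>/dev/null; python3 m.py
python3 -m inch '[0,0,0,0,0,-0.25,-1,0,0,0,0,0,0,-1]'>/dev/null; python3 m.py
python3 -m inch '[0,0,0,0,0,-0.25,-1,0,0,0,0,0,0,-1]'>/dev/null; python3 m.py
python3 -m inch '[0,0,0,0,0,-0.25,-1,0,0,0,0,0,0,-1]'>/dev/null; python3 m.py
python3 -m inch '[0,0,0,0,0,-0.25,-1,0,0,0,0,0,0,-1]'>/dev/null; python3 m.py
python3 -m inch '[0,0,0,0,0,-0.25,-1,0,0,0,0,0,0,-1]'>/dev/null; python3 m.py
python3 -m inch '[0,0,0,0,0,-0.25,-1,0,0,0,0,0,0,-1]'>/dev/null; python3 m.py
python3 -m inch '[0,0,0,0,0,-0.25,-1,0,0,0,0,0,0,-1]'>/dev/null; python3 m.py
```

```text
YAW 27.2 Mz 1.756 M [0.38 1.46] F [-8.   0.8 -1.4] gap 0.496 j7 -0.63 t 11.00
YAW 25.2 Mz 1.912 M [1.08 0.52] F [-2.2  3.9 -2.8] gap 0.496 j7 -0.66 t 11.25
YAW 23.0 Mz -0.276 M [1.24 0.37] F [-2.9  6.9 -2.6] gap 0.494 j7 -0.69 t 11.50
YAW 21.0 Mz -0.123 M [0.98 1.27] F [-6.7  4.7 -0.7] gap 0.498 j7 -0.72 t 11.75
YAW 19.0 Mz -0.116 M [1.23 0.18] F [-1.1  6.4 -3.3] gap 0.495 j7 -0.74 t 12.00
YAW 17.0 Mz -0.074 M [0.93 1.25] F [-5.8  4.9  1.5] gap 0.495 j7 -0.77 t 12.25
YAW 15.0 Mz -0.057 M [1.24 0.13] F [ 0.4  6.  -2.5] gap 0.499 j7 -0.80 t 12.50
YAW 13.0 Mz 0.195 M [0.95 1.15] F [-4.9  5.7  0.7] gap 0.498 j7 -0.82 t 12.75
```

```bash

python3 -m inch '[0,0,0,0,0,-0.4,-1]'>/dev/null; python3 m.py
python3 -m inch '[0,0,0,0,0,-0.4,-1]'>/dev/null; python3 m.py
python3 -m inch '[0,0,0,0,0,-0.4,-1]'>/dev/null; python3 m.py
python3 -m inch '[0,0,0,0,0,-0.4,-1]'>/dev/null; python3 m.py
python3 -m inch '[0,0,0,0,0,-0.4,-1]'>/dev/null; python3 m.py
python3 -m inch '[0,0,0,0,0,-0.4,-1]'>/dev/null; python3 m.py
python3 -m inch '[0,0,0,0,0,-0.4,-1]'>/dev/null; python3 m.py
python3 -m inch '[0,0,0,0,0,-0.4,-1]'>/dev/null; python3 m.py
```

```text
YAW 9.9 Mz 1.866 M [0.24 1.75] F [-5.1  2.8 -1.3] gap 0.497 j7 -0.87 t 12.88
YAW 6.6 Mz 1.597 M [0.59 0.39] F [-2.   2.5 -4. ] gap 0.498 j7 -0.91 t 13.00
YAW 3.4 Mz 0.510 M [ 0.88 -0.47] F [ 3.3  4.1 -8.3] gap 0.497 j7 -0.95 t 13.12
YAW 0.2 Mz -0.080 M [ 0.89 -3.09] F [15.8  4.6 -5.7] gap 0.497 j7 -1.00 t 13.25
YAW -3.0 Mz 2.022 M [0.76 0.61] F [-4.1  3.2  2.8] gap 0.499 j7 -1.04 t 13.38
YAW -6.2 Mz 0.922 M [0.67 0.99] F [-5.4  3.5  6.4] gap 0.501 j7 -1.09 t 13.50
YAW -9.4 Mz 0.012 M [0.81 3.58] F [-17.8   4.7   6.5] gap 0.498 j7 -1.13 t 13.62
YAW -12.6 Mz 2.249 M [0.15 0.14] F [-0.2  1.  -1.3] gap 0.497 j7 -1.18 t 13.75
```

```bash

python3 -m inch '[0,0,0,0,0,0,-1,0,0,0,0,0,0,-1]'>/dev/null; python3 m.py
python3 -m inch '[0,0,0,0,0,0.3,-1,0,0,0,0,0,0,-1]'>/dev/null; python3 m.py
python3 -m inch '[0,0,0,0,0,0.3,-1,0,0,0,0,0,0,-1]'>/dev/null; python3 m.py
python3 -m inch '[0,0,0,0,0,0.3,-1,0,0,0,0,0,0,-1]'>/dev/null; python3 m.py
python3 -m inch '[0,0,0,0,0,0.3,-1,0,0,0,0,0,0,-1]'>/dev/null; python3 m.py
python3 -m inch '[0,0,0,0,0,0.3,-1,0,0,0,0,0,0,-1]'>/dev/null; python3 m.py
python3 -m inch '[0,0,0,0,0,0.3,-1,0,0,0,0,0,0,-1]'>/dev/null; python3 m.py
python3 -m inch '[0,0,0,0,0,0.3,-1,0,0,0,0,0,0,-1]'>/dev/null; python3 m.py
python3 -m inch '[0,0,0,0,0,0.3,-1,0,0,0,0,0,0,-1]'>/dev/null; python3 m.py
python3 -m inch '[0,0,0,0,0,0.3,-1,0,0,0,0,0,0,-1]'>/dev/null; python3 m.py
python3 -m inch '[0,0,0,0,0,0.3,-1,0,0,0,0,0,0,-1]'>/dev/null; python3 m.py
```

```text
YAW -12.6 Mz -0.168 M [ 0.36 -1.28] F [ 5.7  1.1 -4.5] gap 0.498 j7 -1.18 t 14.00
YAW -10.1 Mz -0.206 M [ 0.44 -1.39] F [ 6.1  2.4 -5.6] gap 0.496 j7 -1.14 t 14.25
YAW -7.7 Mz -0.045 M [ 0.54 -1.39] F [ 5.8  3.  -6.5] gap 0.498 j7 -1.11 t 14.50
YAW -5.3 Mz -0.041 M [ 0.65 -1.39] F [ 6.4  3.8 -5. ] gap 0.495 j7 -1.07 t 14.75
YAW -2.9 Mz 0.028 M [ 0.85 -1.41] F [ 7.   4.5 -5. ] gap 0.495 j7 -1.04 t 15.00
YAW -0.5 Mz 0.031 M [ 0.96 -1.37] F [ 5.6  4.4 -4.9] gap 0.498 j7 -1.01 t 15.25
YAW 1.9 Mz 0.144 M [ 1.1  -1.41] F [ 6.2  4.6 -4.7] gap 0.500 j7 -0.97 t 15.50
YAW 4.3 Mz 0.203 M [ 1.14 -1.4 ] F [ 6.8  4.4 -5.6] gap 0.498 j7 -0.94 t 15.75
YAW 6.7 Mz -0.207 M [ 1.26 -1.38] F [ 6.7  5.4 -5.3] gap 0.497 j7 -0.91 t 16.00
YAW 9.1 Mz -0.075 M [ 1.34 -1.37] F [ 6.6  6.9 -5.4] gap 0.500 j7 -0.88 t 16.25
YAW 11.5 Mz -0.033 M [ 1.44 -1.3 ] F [ 5.9  6.4 -4.4] gap 0.501 j7 -0.84 t 16.50
```

```bash

python3 -m inch '[0,0,0,0,0,0.3,-1,0,0,0,0,0,0,-1]'>/dev/null; python3 m.py
python3 -m inch '[0,0,0,0,0,0.3,-1,0,0,0,0,0,0,-1]'>/dev/null; python3 m.py
python3 -m inch '[0,0,0,0,0,0.3,-1,0,0,0,0,0,0,-1]'>/dev/null; python3 m.py
python3 -m inch '[0,0,0,0,0,0.3,-1,0,0,0,0,0,0,-1]'>/dev/null; python3 m.py
python3 -m inch '[0,0,0,0,0,0.3,-1,0,0,0,0,0,0,-1]'>/dev/null; python3 m.py
python3 -m inch '[0,0,0,0,0,0.3,-1,0,0,0,0,0,0,-1]'>/dev/null; python3 m.py
python3 -m inch '[0,0,0,0,0,0.3,-1,0,0,0,0,0,0,-1]'>/dev/null; python3 m.py
python3 -m inch '[0,0,0,0,0,0.3,-1,0,0,0,0,0,0,-1]'>/dev/null; python3 m.py
python3 -m inch '[0,0,0,0,0,0.3,-1,0,0,0,0,0,0,-1]'>/dev/null; python3 m.py
python3 -m inch '[0,0,0,0,0,0.3,-1,0,0,0,0,0,0,-1]'>/dev/null; python3 m.py
python3 -m inch '[0,0,0,0,0,0.3,-1,0,0,0,0,0,0,-1]'>/dev/null; python3 m.py
python3 -m inch '[0,0,0,0,0,0.3,-1,0,0,0,0,0,0,-1]'>/dev/null; python3 m.py
python3 -m inch '[0,0,0,0,0,0.3,-1,0,0,0,0,0,0,-1]'>/dev/null; python3 m.py
python3 -m inch '[0,0,0,0,0,0.3,-1,0,0,0,0,0,0,-1]'>/dev/null; python3 m.py
python3 -m inch '[0,0,0,0,0,0.3,-1,0,0,0,0,0,0,-1]'>/dev/null; python3 m.py
python3 -m inch '[0,0,0,0,0,0.3,-1,0,0,0,0,0,0,-1]'>/dev/null; python3 m.py
python3 -m inch '[0,0,0,0,0,0.3,-1,0,0,0,0,0,0,-1]'>/dev/null; python3 m.py
python3 -m inch '[0,0,0,0,0,0.3,-1,0,0,0,0,0,0,-1]'>/dev/null; python3 m.py
```

```text
YAW 13.9 Mz -0.029 M [ 1.68 -1.27] F [ 6.9  7.7 -4.8] gap 0.497 j7 -0.81 t 16.75
YAW 16.3 Mz 0.051 M [ 1.73 -1.19] F [ 6.   7.6 -4.4] gap 0.496 j7 -0.78 t 17.00
YAW 18.7 Mz 0.069 M [ 1.88 -1.15] F [ 6.2  8.6 -4.7] gap 0.497 j7 -0.75 t 17.25
YAW 21.1 Mz 0.116 M [ 2.   -1.07] F [ 5.   8.8 -4.3] gap 0.499 j7 -0.71 t 17.50
YAW 23.5 Mz 0.203 M [ 2.04 -1.02] F [ 4.5  8.5 -4.2] gap 0.500 j7 -0.68 t 17.75
YAW 25.9 Mz -0.113 M [ 2.14 -1.  ] F [ 4.8 10.3 -4. ] gap 0.499 j7 -0.65 t 18.00
YAW 28.3 Mz -0.208 M [ 2.18 -0.9 ] F [ 3.8 10.7 -3.6] gap 0.497 j7 -0.62 t 18.25
YAW 30.7 Mz -0.079 M [ 2.42 -0.79] F [ 3.9 10.3 -3. ] gap 0.502 j7 -0.59 t 18.50
YAW 33.1 Mz -0.088 M [ 2.38 -0.66] F [ 3.6 10.4 -2.1] gap 0.499 j7 -0.55 t 18.75
YAW 35.5 Mz -0.015 M [ 2.52 -0.59] F [ 4.1 11.5 -2.2] gap 0.504 j7 -0.52 t 19.00
YAW 37.9 Mz 0.056 M [ 2.62 -0.56] F [ 2.4 11.8 -1.7] gap 0.498 j7 -0.49 t 19.25
YAW 40.4 Mz 0.160 M [ 2.67 -0.41] F [ 2.7 13.  -1.6] gap 0.496 j7 -0.46 t 19.50
YAW 42.8 Mz 0.135 M [ 2.78 -0.27] F [ 2.3 12.2 -2.1] gap 0.498 j7 -0.43 t 19.75
YAW 45.2 Mz 0.243 M [ 2.86 -0.17] F [ 1.3 13.1 -1. ] gap 0.494 j7 -0.40 t 20.00
YAW 47.5 Mz -0.332 M [ 2.84 -0.15] F [ 0.7 14.1 -0.8] gap 0.495 j7 -0.37 t 20.25
YAW 49.9 Mz -0.174 M [2.97 0.03] F [-0.4 13.4 -1. ] gap 0.500 j7 -0.33 t 20.50
YAW 52.3 Mz -0.108 M [3.01 0.11] F [ 0.4 13.9 -0.9] gap 0.499 j7 -0.30 t 20.75
YAW 54.7 Mz -0.152 M [3.14 0.31] F [-1.6 14.3 -0. ] gap 0.500 j7 -0.27 t 21.00
```

```bash

python3 -m inch '[0,0,0,0,0,0.3,-1,0,0,0,0,0,0,-1]'>/dev/null; python3 m.py
python3 -m inch '[0,0,0,0,0,0.3,-1,0,0,0,0,0,0,-1]'>/dev/null; python3 m.py
python3 -m inch '[0,0,0,0,0,0.3,-1,0,0,0,0,0,0,-1]'>/dev/null; python3 m.py
python3 -m inch '[0,0,0,0,0,0.3,-1,0,0,0,0,0,0,-1]'>/dev/null; python3 m.py
python3 -m inch '[0,0,0,0,0,0.3,-1,0,0,0,0,0,0,-1]'>/dev/null; python3 m.py
python3 -m inch '[0,0,0,0,0,0.3,-1,0,0,0,0,0,0,-1]'>/dev/null; python3 m.py
python3 -m inch '[0,0,0,0,0,0.3,-1,0,0,0,0,0,0,-1]'>/dev/null; python3 m.py
python3 -m inch '[0,0,0,0,0,0.3,-1,0,0,0,0,0,0,-1]'>/dev/null; python3 m.py
python3 -m inch '[0,0,0,0,0,0.3,-1,0,0,0,0,0,0,-1]'>/dev/null; python3 m.py
python3 -m inch '[0,0,0,0,0,0.3,-1,0,0,0,0,0,0,-1]'>/dev/null; python3 m.py
python3 -m inch '[0,0,0,0,0,0.3,-1,0,0,0,0,0,0,-1]'>/dev/null; python3 m.py
python3 -m inch '[0,0,0,0,0,0.3,-1,0,0,0,0,0,0,-1]'>/dev/null; python3 m.py
python3 -m inch '[0,0,0,0,0,0.3,-1,0,0,0,0,0,0,-1]'>/dev/null; python3 m.py
python3 -m inch '[0,0,0,0,0,0.3,-1,0,0,0,0,0,0,-1]'>/dev/null; python3 m.py
python3 -m inch '[0,0,0,0,0,0.3,-1,0,0,0,0,0,0,-1]'>/dev/null; python3 m.py
python3 -m inch '[0,0,0,0,0,0.3,-1,0,0,0,0,0,0,-1]'>/dev/null; python3 m.py
```

```text
YAW 57.1 Mz 0.014 M [3.2  0.38] F [-1.2 14.5  0.9] gap 0.503 j7 -0.24 t 21.25
YAW 59.6 Mz 0.077 M [3.2 0.5] F [-1.9 15.5  1.3] gap 0.499 j7 -0.21 t 21.50
YAW 62.0 Mz 0.087 M [3.31 0.7 ] F [-2.8 15.3  1.2] gap 0.498 j7 -0.18 t 21.75
YAW 64.4 Mz 0.160 M [3.29 0.79] F [-3.7 14.2  2.2] gap 0.498 j7 -0.15 t 22.00
YAW 66.8 Mz 0.127 M [3.28 0.93] F [-3.6 15.1  2.1] gap 0.500 j7 -0.12 t 22.25
YAW 69.2 Mz 0.280 M [3.34 1.01] F [-4.9 15.2  2.6] gap 0.499 j7 -0.09 t 22.50
YAW 71.6 Mz 0.371 M [3.35 1.22] F [-5.8 16.   2.4] gap 0.498 j7 -0.06 t 22.75
YAW 73.9 Mz -0.374 M [3.43 1.28] F [-5.3 16.6  3.1] gap 0.494 j7 -0.03 t 23.00
YAW 76.3 Mz -0.251 M [3.48 1.49] F [-6.4 17.   3.3] gap 0.496 j7 0.00 t 23.25
YAW 78.8 Mz -0.302 M [3.48 1.64] F [-6.9 15.8  4.6] gap 0.499 j7 0.03 t 23.50
YAW 81.2 Mz -0.149 M [3.45 1.77] F [-7.7 16.5  4.4] gap 0.498 j7 0.06 t 23.75
YAW 83.6 Mz -0.069 M [3.52 1.86] F [-9.2 16.   5.1] gap 0.497 j7 0.09 t 24.00
YAW 86.0 Mz -0.051 M [3.5 2.1] F [-8.8 16.   5.6] gap 0.498 j7 0.12 t 24.25
YAW 88.4 Mz 0.057 M [3.44 2.2 ] F [-10.4  17.3   6.3] gap 0.496 j7 0.15 t 24.50
YAW 90.8 Mz 0.052 M [3.48 2.38] F [-11.4  16.1   6.4] gap 0.502 j7 0.18 t 24.75
YAW 93.2 Mz 0.130 M [3.41 2.57] F [-12.   16.3   7.4] gap 0.498 j7 0.21 t 25.00
```

```bash

python3 -m inch '[0,0,0,0,0,0.3,-1,0,0,0,0,0,0,-1]'>/dev/null; python3 m.py
python3 -m inch '[0,0,0,0,0,0.3,-1,0,0,0,0,0,0,-1]'>/dev/null; python3 m.py
python3 -m inch '[0,0,0,0,0,0.3,-1,0,0,0,0,0,0,-1]'>/dev/null; python3 m.py
python3 -m inch '[0,0,0,0,0,0.15,-1,0,0,0,0,0,0,-1]'>/dev/null; python3 m.py
```

```text
YAW 95.6 Mz 0.135 M [3.49 2.65] F [-13.1  16.8   7.4] gap 0.499 j7 0.24 t 25.25
YAW 98.0 Mz 0.277 M [3.36 2.79] F [-12.2  17.    6.7] gap 0.499 j7 0.27 t 25.50
YAW 100.4 Mz 0.381 M [3.47 2.95] F [-13.2  16.1   7.6] gap 0.502 j7 0.30 t 25.75
YAW 101.5 Mz -0.273 M [3.45 2.96] F [-13.5  16.7   8.2] gap 0.501 j7 0.31 t 26.00
```

```bash

python3 -m inch '[0,0,0,0,0,0,1,0,0,0,0,0,0,1,0,0,0,0,0,0,1,0,0,0,0,0,0,1,0,0,0,0,0,0,1,0,0,0,0,0,0,1,0,0,0,0,0,0,1,0,0,0,0,0,0,1]'; python3 m.py
python3 -m inch '[0,0,0.8,0,0,0,1,0,0,1,0,0,0,1,0,0,1,0,0,0,1,0,0,1,0,0,0,1,0,0,0,0,0,0,1]'; python3 m.py
```

```text
time_s: 27.0
ee_pos: [0.5624, 0.044, 0.1715]
tcp_rot: [0.634, 0.773, -0.0, -0.0]
contact_force: [0.0, -0.2, -0.1]
finger_gap: 0.997
grip_force: 0.0
YAW 101.3 Mz 0.027 M [ 0.01 -0.03] F [ 0.  -0.2 -0.1] gap 0.997 j7 0.31 t 27.00
time_s: 27.62
ee_pos: [0.5629, 0.044, 0.2679]
tcp_rot: [0.634, 0.773, 0.001, 0.001]
contact_force: [-0.9, 0.5, -1.0]
finger_gap: 0.998
grip_force: 0.0
YAW 101.3 Mz 0.002 M [ 0.02 -0.05] F [-0.9  0.5 -1. ] gap 0.998 j7 0.27 t 27.62
```

```bash

python3 -m inch '[-0.34,-0.85,0,0,0,0,-1,-0.34,-0.85,0,0,0,0,-1,-0.34,-0.85,0,0,0,0,-1,-0.34,-0.85,0,0,0,0,-1,0,0,0,0,0,0,-1,0,0,0,0,0,0,-1]'; python3 m.py
python3 - <<'E'
from h import *
s=sense();d=get_image("wrist");t=get_image("top")
cv2.imwrite("pics/w2.png",d["color"][...,::-1])
E
```

```text
time_s: 28.38
ee_pos: [0.5283, -0.0409, 0.2661]
tcp_rot: [0.634, 0.773, -0.0, -0.0]
contact_force: [-0.5, 0.0, 0.7]
finger_gap: -0.002
grip_force: 0.0
YAW 101.3 Mz 0.013 M [0.03 0.  ] F [-0.5  0.   0.7] gap -0.002 j7 0.43 t 28.38
```

View pics/w2.png

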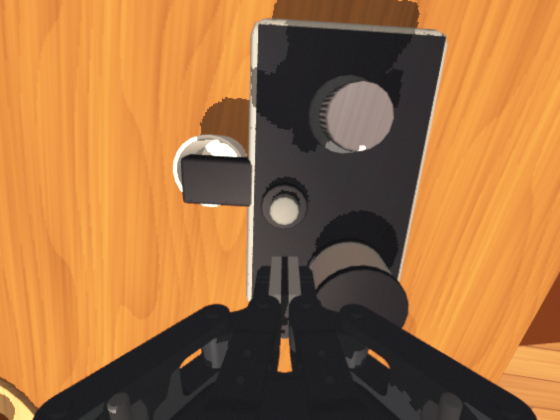

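The wrist view shows the shut fingers at column 285, in line with the button at (285,210). The hopper and dial are clear to the side, so I'll press down.

```bash

python3 -m inch '[0,0,-0.9,0,0,0,-1,0,0,-0.9,0,0,0,-1,0,0,-0.9,0,0,0,-1,0,0,-0.6,0,0,0,-1,0,0,0,0,0,0,-1]'; python3 m.py
python3 -m inch '[0,0,-0.2,0,0,0,-1,0,0,-0.2,0,0,0,-1,0,0,0,0,0,0,-1]' | grep ee; python3 m.py
python3 -m inch '[0,0,-0.1,0,0,0,-1,0,0,0,0,0,0,-1]' | grep ee; python3 m.py
python3 -m inch '[0,0,-0.1,0,0,0,-1,0,0,0,0,0,0,-1]' | grep ee; python3 m.py
```

```text
time_s: 29.1
ee_pos: [0.5281, -0.0406, 0.1833]
tcp_rot: [0.634, 0.773, -0.001, -0.001]
contact_force: [-0.6, -0.4, -0.0]
finger_gap: 0.001
grip_force: 0.0
YAW 101.3 Mz 0.026 M [-0.   -0.05] F [-0.6 -0.4 -0. ] gap 0.001 j7 0.46 t 29.10
ee_pos: [0.5284, -0.0409, 0.1739]
YAW 101.3 Mz 0.025 M [ 0.04 -0.01] F [-0.  -0.1 -0.4] gap -0.000 j7 0.47 t 29.48
ee_pos: [0.5284, -0.041, 0.1715]
YAW 101.3 Mz -0.020 M [0.02 0.01] F [-0.1  0.1 -0.1] gap 0.002 j7 0.47 t 29.73
ee_pos: [0.5284, -0.041, 0.1689]
YAW 101.3 Mz 0.007 M [-0.05  0.03] F [ 0.5  0.4 -0.1] gap 0.002 j7 0.47 t 29.98
```

```bash

python3 -m inch '[0,0,-0.1,0,0,0,-1,0,0,0,0,0,0,-1]' | grep ee; python3 m.py
python3 -m inch '[0,0,-0.1,0,0,0,-1,0,0,0,0,0,0,-1]' | grep ee; python3 m.py
python3 -m inch '[0,0,-0.1,0,0,0,-1,0,0,0,0,0,0,-1]' | grep ee; python3 m.py
python3 -m inch '[0,0,-0.08,0,0,0,-1,0,0,0,0,0,0,-1]' | grep ee; python3 m.py
```

```text
ee_pos: [0.5285, -0.041, 0.1664]
YAW 101.3 Mz 0.012 M [-0.06 -0.03] F [0.3 0.3 2.2] gap 0.001 j7 0.47 t 30.23
ee_pos: [0.5285, -0.041, 0.164]
YAW 101.3 Mz 0.053 M [-0.03 -0.06] F [0.3 0.3 2.3] gap -0.001 j7 0.47 t 30.48
ee_pos: [0.5285, -0.0411, 0.1615]
YAW 101.3 Mz -0.031 M [-0.05 -0.13] F [-0.4  0.5  4.9] gap 0.001 j7 0.47 t 30.73
ee_pos: [0.5286, -0.0411, 0.1607]
YAW 101.3 Mz 0.009 M [0.24 1.22] F [-6.4  1.6 28.5] gap 0.002 j7 0.47 t 30.98
```

The button bottomed out: force jumped from 5 to 28 N after 6 mm of travel. I'll retract.

```bash

python3 -m inch '[0,0,0.2,0,0,0,-1,0,0,0.6,0,0,0,-1,0,0,1,0,0,0,-1,0,0,1,0,0,0,-1,0,0,1,0,0,0,-1,0,0,0,0,0,0,-1,0,0,0,0,0,0,-1]'; python3 m.py
python3 - <<'E'
from h import *
t=get_image("scene");cv2.imwrite("pics/s2.png",t["color"][...,::-1])
E
```

```text
time_s: 31.85
ee_pos: [0.5281, -0.0409, 0.2539]
tcp_rot: [0.634, 0.773, -0.0, -0.0]
contact_force: [0.1, 0.2, -1.5]
finger_gap: -0.001
grip_force: 0.0
YAW 101.3 Mz -0.008 M [ 0.01 -0.02] F [ 0.1  0.2 -1.5] gap -0.001 j7 0.43 t 31.85
```

View pics/s2.png

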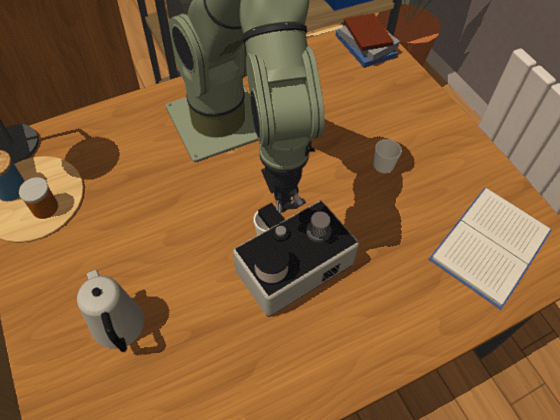

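The scene view shows both cups ((386,156) and (265,222)) and the kettle at (110,310) where they started, and the arm clear above the grinder. I'll hand in.

```bash
python3 -c "
from plant import close_job
print(close_job())"
```

```text
the job is handed in; nothing more can be done
None
```

I handed the job in at about 32 s with no verdict returned: the dial was closed to its stop, opened five felt clicks (about 114°) and let go, the start button was pressed to its 6 mm stop and released, and the cups and kettle look unmoved.

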